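Hold the medicine box unlocked with its key

TASK

The lid of the locked grey medicine box has crept open a little and is dragging on its bolt, so first push it along its rails until it is flush against the lock head. Then take the key with the broad oblong head from the wooden key block (leave the round-headed key and the other things where they are), push it fully home through the sticky pins of the lock and turn it a quarter turn clockwise. The lock is sprung, so finish while still holding the key turned in your grip, lid still flush, so that I can slide the lid off.

Things in the scene. Friction and masses are not known exactly. Their poses are not given: they have to be found in the camera images.
- medbox: the grey steel medicine box, fixed, 150 mm (x) by 250 mm (y) by 84 mm high; origin at the centre of its underside, y along its length. Its -y end is the fixed lock head (80 mm long, deck at z = 84 mm, with a raised steel keyhole plate 42 x 52 mm); the rest is covered by the sliding lid, which runs along y in channel rails under thin lips (top 81 mm).
- seam (a point): point on the box: middle of the lock head's edge face that the lid butts against, 45 mm from the box centre towards -y, at the height of the lid's top (76 mm); axes as the box. The lid is flush when lid_edge has y = 0 in this frame.
- lid: the loose sliding lid, 140 mm (x) by 168 mm (y) by 6 mm, about 0.3 kg; origin under the middle of its edge facing the lock head, y pointing away from the head along the box. It starts 10 to 14 mm off the head and slides with 1 to 5 N, with 2 mm side play. While it is more than about 3 mm off, its catch holds the lock's cam and the lock will not turn.
- lid_edge (a point): point on the lid: middle of the top of the edge that faces the lock head.
- lid_pull (a point): point on the lid: top centre of its pull ridge, a bar 80 mm long (x), 10 mm thick (y) and 20 mm high standing on the lid, 143 mm from the edge that faces the head; its top is 96 mm above the worktop. Push it from its far side or pinch it.
- lock_mouth (a point): point on the box: centre of the keyhole at the top of its plate, 86.5 mm above the worktop; axes as the box. A slot 18.5 mm (box y) by 6.5 mm (box x) at the bottom of a dished 45-degree funnel, 26.5 by 14.5 mm at the top and 4 mm deep. The key goes straight down, broad side along box y, either way round. Sticky sprung pins resist its last 6 mm with 5 to 10 N: press past them, wiggling a little.
- lock (a joint): turn of the lock's plug in rad: 0 at rest, grows clockwise seen from above, stop at 1.45. A spring drives it back with 0.03 N m at rest, 0.11 N m fully turned. It turns only with the key home (within about 2 mm), and a turned key cannot be pulled out. The key has play: it turns about 0.1 rad more than the plug.
- key: the box's key, upright in the wooden block, 69 mm long, 45 g: origin at its lower tip (16 mm above the worktop), z up, y along its broad side. Steel double bit 16 mm (y) by 4 mm (x), from 2 to 16 mm above the tip, alike both ways round; shank 5 mm; round collar 20 mm across, its underside 24 mm above the tip: it rests on the block now and seats on the keyhole plate when the key is home.
- key_grip (a point): point on the key's axis 50 mm above its tip, in its head: black plastic with a slot-shaped eye, broad and oblong, 40 mm (y) by 9 mm (x), from 36 to 69 mm above the tip; grip it across the 9 mm.
- round_key: another key in the same block, not to be used: the same collar, with a round disc head 34 mm across and 9 mm thick; origin at its lower tip, 16 mm above the worktop.
- key_block: wooden key block, fixed, 52 mm (x) by 136 mm (y) by 40 mm high, origin at the centre of its underside; two wells 68 mm apart along its y, 10 by 23 mm and 32 mm deep, hold the two keys (which is in which varies), broad sides along block y.
- mug: bystander: pale mug with spots, 85 x 111 x 86 mm, origin under its centre.
- glass: bystander: drinking glass, 76 mm wide, 86 mm high, origin under its centre.
- jam_jar: bystander: jam jar with a green lid, 63 mm wide, 104 mm high, origin under its centre.
There are look-alikes about, which are no part of the job. Leave any pink or red look-alike of the key alone.

How it is judged:
By the outcome, as a careful person would: the job done as asked, in the order asked, and still so for the second after the job is handed in, while the arm keeps its last pose, push and grip.
It also fails if it takes over 61 s, if anything falls off the work surface, if the arm or the gripper's body presses on something with over 40 N, if the wrist force passes 120 N, or if a joint passes its speed limit or range.

ROBOT

A 7-joint arm with a two-finger parallel gripper is mounted at the origin on a cart in front of the work surface, level with it; the furniture and walls round the work are solid. World frame = base frame: x ahead of the robot, y to its left, z up, the work surface at z = 0. Lengths are in m, angles in degrees, forces in N, time in s.
With the tool pointing down it reaches from about 0.4 to 0.9 m from the base axis. Payload 5.5 kg.
Tool frame: the origin (TCP) lies on the mounting face of the last link; the fingertips stand 173 mm ahead of it and the grasp point (between the pads) lies 155 mm ahead of it; z points along the fingers, y is the line along which they close (so a half turn about z gives the same grasp; the last joint's range is limited). The gripper opens to 85 mm and grips with 20 to 120 N. Pads are 22 mm wide; open, the fingers measure 114 mm over their backs; the gripper's body (76 mm by 85 mm) begins 54 mm behind the grasp point. The pads swing forward as they close: fully open they stand 13 mm farther back than shut.
Start: joints at [80.512, 28.699, -24.465, 88.831, 12.651, 65.22, -12.049], TCP at [0.27, -0.591, 0.405] pointing down, gripper open.
Joint ranges: [-164.97, 164.97], [-17.58, 116.51], [-87.97, 89.64], [11.32, 138.91], [-80.73, 260.73], [10.89, 115.49], [-147.41, 147.41]. Speed limits (degrees/s): [147.25, 147.25, 180, 180, 180, 180, 180].

INTERFACE

Orientations are given as [roll, pitch, yaw] about the fixed x, y, z axes, in that order (R = Rz(yaw) Ry(pitch) Rx(roll)).
In Python, from cell import env gives the robot as it stands.
- The arm moves only by the tool step_arm, never from a script. Its argument "increments" is one flat list of numbers, 7 for each row, row after row: the shift along the world's x, y, z in units of 40 mm (1.0 is 40 mm), then the turn, a rotation vector about the world's x, y, z in units of 5 degrees (1.0 is 5 degrees), then the opening, from 0 (shut) to 1 (fully open). In form: [dx, dy, dz, rx, ry, rz, hand, dx, dy, dz, rx, ry, rz, hand, ...]. A call has exactly 10 rows; each row shifts and turns the commanded pose from where the row before left it; what a row does not reach is not made up. A row lasts 1/8 s, in which the tool goes at most 62.5 mm and 10.7 degrees, less where a joint would pass 70% of its speed; a pose out of reach is approached as far as the arm can. A call is refused whole if a number of a shift passes 1 or a number of a turn 1, either way. A call with a gripper value outside its range is refused whole. The fingers move at their own pace and stop on an object; the grip force is fixed at half the most. Time passes only in rows, so rows that do not move let the fingers close, or fill a call up. It gives the time, the measured TCP pose, the force, the opening and the grip force at its end, in the units of the state.
- env.get_state(): the state, without advancing time (a new reading comes with each control period).
- env.camera(name): name is "scene" or "side" or "wrist"; returns the picture (480x640x3 uint8, blue, green, red); there is no depth.
- env.camera_params(name): a dict with "K" (3x3 intrinsics, pixels), "world_from_camera" (4x4, takes a point from camera to world coordinates). Camera axes: x right, y up, looking along -z (the intrinsics and any distortion apply to the point x, -y, -z); pixel columns grow to the right and rows downward; lengths in m; the calibration is good to about 2 mm. A picture is of the moment at which its call begins: read the wrist's pose just before it. camera_params takes no time and is no camera call; for the wrist camera it gives the pose at the moment of the call.
- env.job_done(): hands the job in; it is judged then, once.
The state is a dict: "time": time; "joint_pos": joint angles; "joint_velocities": joint speeds; "joint_efforts": joint torques, N m; "ee_pos": TCP position; "tcp_rot": TCP orientation; "wrist_force": force on the tool from outside, world axes, zero at the start; "torque": the same for the moment, N m; "width": finger opening in m; "gripper_force": force on a finger pad.
Only numpy, scipy, OpenCV 4.12 (cv2) and the standard library are available. Lean on these libraries where they do the work, as an engineer would, in place of code of your own. Each camera call takes 0.05 s, during which the arm holds its last target. There are 200 camera calls.

## Working session

There is one attempt and no reset: what is moved stays moved. The work goes in short steps, Python scripts to look and compute and a tool call to move; the robot and the scene stay as the last step left them, time stands still between calls to the robot, and variables do not carry over. Pictures are saved under pics/ and viewed, at most 10 in all, crops included, and the job is handed in when it is done.

Besides the shell and the picture viewer there is one more tool, called as name(argument=value, ...) on one line, values as JSON. step_arm: Moves the arm, as the interface text tells. Its arguments: {"type":"object","properties":{"increments":{"type":"array","items":{"type":"number"}}},"required":["increments"]}

```bash
ls; mkdir -p pics
python3 - <<'E'
from cell import env
import cv2
for n in ("scene","side"):
    cv2.imwrite(f"pics/{n}0.png",env.camera(n)); p=env.camera_params(n); print(n,p)
s=env.get_state(); print(s)
E
```

```text
pics
scene {'K': array([[550.20512145,   0.        , 319.47991306],
       [  0.        , 550.20512145, 237.85237819],
       [  0.        ,   0.        ,   1.        ]]), 'world_from_camera': array([[-0.4968959 ,  0.51023848, -0.70196236, -0.32463435],
       [-0.86776727, -0.28409905,  0.40775937,  0.49964357],
       [ 0.00862768,  0.81175392,  0.58393591,  0.81588574],
       [ 0.        ,  0.        ,  0.        ,  1.        ]])}
side {'K': array([[570.21796388,   0.        , 325.13068665],
       [  0.        , 570.21796388, 246.63462679],
       [  0.        ,   0.        ,   1.        ]]), 'world_from_camera': array([[ 0.99344356,  0.07634653, -0.08509461,  0.45200901],
       [-0.11426196,  0.6386344 , -0.76097983, -0.97133227],
       [-0.00375383,  0.76571359,  0.64317074,  0.91196689],
       [ 0.        ,  0.        ,  0.        ,  1.        ]])}
{'time': 0.1, 'joint_pos': array([ 80.51111641,  28.74745908, -24.45333804,  88.88589994,
        12.65018291,  65.22032165, -12.04920544]), 'joint_velocities': array([-0.0428617 , -0.0331925 , -0.08668827, -0.0926466 ,  0.09171186,
        0.05298767, -0.01075306]), 'joint_efforts': array([-1.11304497e-02, -5.70817137e+01, -5.83834201e+00, -2.81751001e+01,
        1.05107861e-02,  5.62300193e-03,  8.73160445e-06]), 'ee_pos': array([ 0.27007731, -0.59087591,  0.40376901]), 'tcp_rot': array([-1.79899350e+02, -3.32115408e-03,  2.45709455e+01]), 'wrist_force': array([-0.09607263,  1.717011  , -0.18024465]), 'torque': array([-0.02953871,  0.01438263,  0.02335029]), 'gripper_force': 0.0, 'width': 0.08557252394004869}
```

View pics/scene0.png

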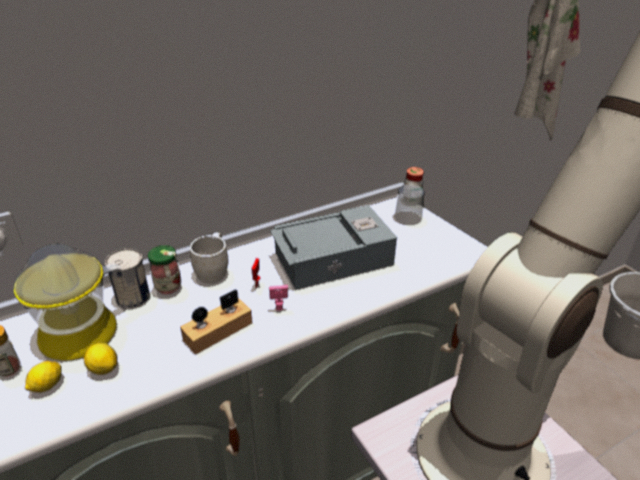

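View pics/side0.png

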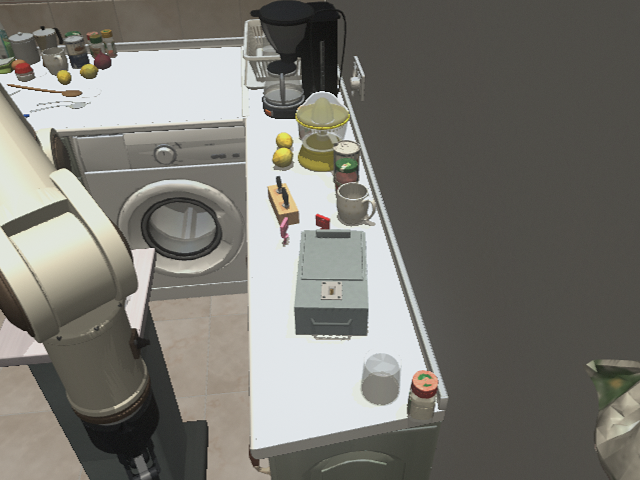

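The scene view shows the key candidates: oblong black head (230,299) and round black head (199,314) in the block, red look-alike (256,270), pink look-alike (278,297). The oblong one at (230,299) fits the description. The box is at about (333,245), with its lock head on the right. Next I'll get rough positions and a close crop.

```bash
cat > h.py <<'E'
import numpy as np, cv2
from cell import env
def ray(p,uv):
    K=p["K"];T=p["world_from_camera"]
    d=np.array([(uv[0]-K[0,2])/K[0,0],-(uv[1]-K[1,2])/K[1,1],-1.0])
    return T[:3,3],T[:3,:3]@d
def plane(p,uv,z):
    o,d=ray(p,uv); return o+d*(z-o[2])/d[2]
def proj(p,X):
    T=p["world_from_camera"];c=T[:3,:3].T@(np.array(X)-T[:3,3]);K=p["K"]
    return np.array([K[0,0]*c[0]/-c[2]+K[0,2],-K[1,1]*c[1]/-c[2]+K[1,2]])
def tri(*pu):
    A=np.zeros((3,3));b=np.zeros(3)
    for p,uv in pu:
        o,d=ray(p,uv);d/=np.linalg.norm(d);M=np.eye(3)-np.outer(d,d);A+=M;b+=M@o
    return np.linalg.solve(A,b)
E
python3 - <<'E'
from h import *
np.set_printoptions(precision=4,suppress=True)
a=cv2.imread("pics/scene0.png");b=cv2.imread("pics/side0.png")
ca=cv2.resize(a[200:360,170:410],None,fx=3,fy=3,interpolation=3)
cv2.imwrite("pics/c1.png",ca)
cb=cv2.resize(b[165:345,255:385],None,fx=3.3,fy=3.3,interpolation=3)
cv2.imwrite("pics/c2.png",cb)
ps=env.camera_params("scene");pd=env.camera_params("side")
print("oblong",plane(ps,(230,299),.07),plane(pd,(285,197),.07))
print("round",plane(ps,(199,314),.07),plane(pd,(278,183),.07))
print("keyhole",plane(ps,(365,224),.0865),plane(pd,(331,290),.0865))
print("pull",plane(ps,(290,240),.096),plane(pd,(333,233),.096))
E
```

```text
oblong [0.477  0.2401 0.07  ] [0.4839 0.2335 0.07  ]
round [0.4661 0.309  0.07  ] [0.4694 0.3    0.07  ]
keyhole [ 0.5485 -0.1311  0.0865] [ 0.5574 -0.1343  0.0865]
pull [0.5656 0.0584 0.096 ] [0.5834 0.0402 0.096 ]
```

View pics/c1.png

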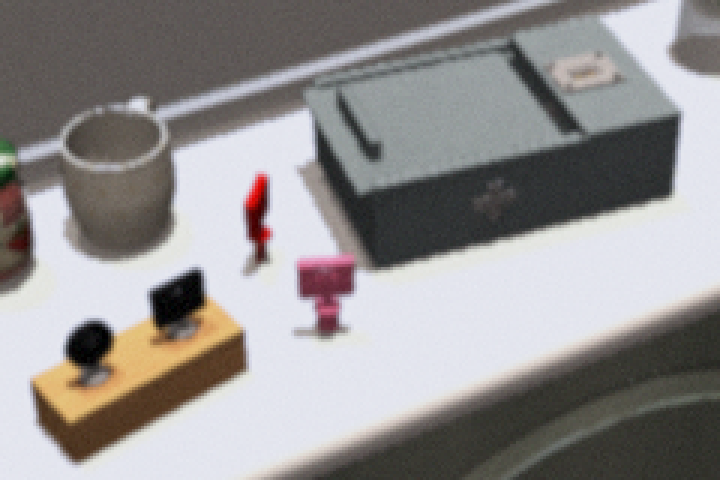

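View pics/c2.png

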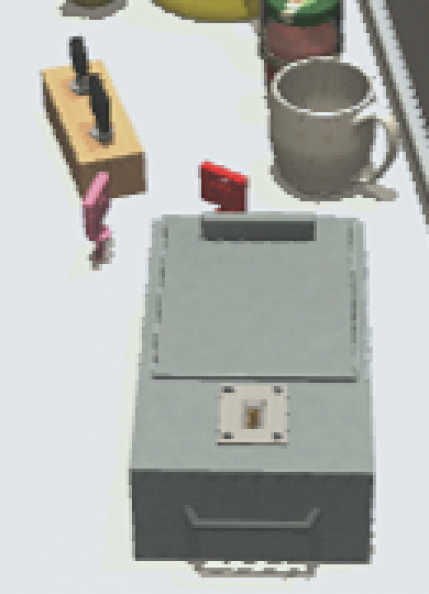

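The crops confirm it: oblong head at c1 (177,300), round head at (90,345). The red and pink ones stand loose outside the block. The side crop shows the keyhole plate at c2 (253,414) and a pull ridge at (258,229). I'll travel above the box and turn towards yaw 90 on the way.

step_arm(increments=[0.4,1,0,0,0,1,0,0.4,1,0,0,0,1,0,0.4,1,0,0,0,1,0,0.4,1,0,0,0,1,0,0.4,1,0,0,0,1,0,0.4,1,0,0,0,1,0,0.4,1,0,0,0,1,0,0.4,1,0,0,0,1,0,0.4,1,0,0,0,1,0,0.4,1,0,0,0,1,0])

```text
time: 1.35
ee_pos: [0.4304, -0.1898, 0.4046]
tcp_rot: [-180.0, 0.0, 74.7]
wrist_force: [0.5, 0.4, 0.8]
width: 0.0003
gripper_force: 0.0
```

Run:
```python
from h import *
np.set_printoptions(precision=4,suppress=True)
s=env.get_state();print(s["time"],s["joint_pos"],s["ee_pos"],s["tcp_rot"])
p=env.camera_params("wrist");print(p)
```

```text
1.35 [ 62.1348  12.8918 -46.7264 113.2438  11.0164  58.3325  -4.9761] [ 0.4304 -0.1898  0.4046] [-179.9852    0.0111   74.723 ]
{'K': array([[396.8445,   0.    , 316.9578],
       [  0.    , 396.8445, 226.8745],
       [  0.    ,   0.    ,   1.    ]]), 'world_from_camera': array([[ 0.9649,  0.2495,  0.0822,  0.4511],
       [-0.2627,  0.9179,  0.2972, -0.1145],
       [-0.0013, -0.3084,  0.9513,  0.3739],
       [ 0.    ,  0.    ,  0.    ,  1.    ]])}
```

step_arm(increments=[0.4,0.5,0,0,0,0.5,0,0.4,0.5,0,0,0,0.5,0,0.4,0.5,0,0,0,0.5,0,0.4,0.5,0,0,0,0.5,0,0.4,0.5,0,0,0,0.5,0,0.4,0.5,0,0,0,0.5,0,0.4,0.5,0,0,0,0,0,0.4,0.5,0,0,0,0,0,0,0,0,0,0,0,0,0,0,0,0,0,0,0])

```text
time: 2.6
ee_pos: [0.5578, -0.0318, 0.4042]
tcp_rot: [-179.9, 0.0, 89.6]
wrist_force: [-0.3, 0.2, 0.0]
width: 0.0002
gripper_force: 0.0
```

Run:
```python
from h import *
import pickle
np.set_printoptions(precision=4,suppress=True)
s=env.get_state();print(s["time"],s["joint_pos"],s["ee_pos"],s["tcp_rot"])
p=env.camera_params("wrist");pickle.dump(p,open("p1.pkl","wb"));print(p["world_from_camera"])
cv2.imwrite("pics/w1.png",env.camera("wrist"))
```

```text
2.6 [ 39.4243  24.9383 -49.8524 101.6203  21.1502  63.4064 -17.9432] [ 0.5578 -0.0318  0.4042] [-179.9246    0.0318   89.5549]
[[ 1.      0.0059  0.0044  0.5582]
 [-0.007   0.9512  0.3084  0.0463]
 [-0.0024 -0.3084  0.9512  0.3735]
 [ 0.      0.      0.      1.    ]]
```

View pics/w1.png

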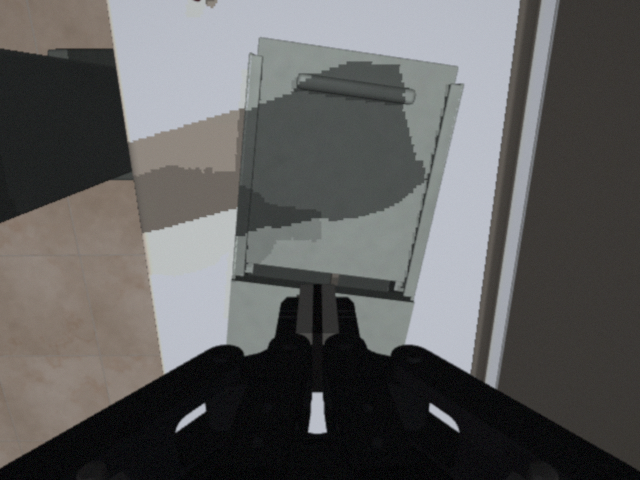

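The wrist view shows the ridge running from (297,80) to (413,97), the lid edge from (254,265) to (393,285), and the head edge from (232,279) to (413,300).

Run:
```python
from h import *
import pickle
np.set_printoptions(precision=4,suppress=True)
p=pickle.load(open("p1.pkl","rb"))
def seg(n,a,b,z):
    A=plane(p,a,z);B=plane(p,b,z);d=B-A;print(n,A[:2],B[:2],"mid",((A+B)/2)[:2],"len",np.linalg.norm(d),"ang",np.degrees(np.arctan2(d[1],d[0])))
seg("ridge",(297,81),(413,96),.096)
seg("lid edge",(254,265),(393,285),.076)
seg("lid far",(259,39),(457,67),.076)
seg("head edge",(232,279),(413,300),.084)
seg("rail L",(260,55),(243,275),.081)
seg("rail R",(463,85),(408,290),.081)
for n,uv,c in(("scene",[365,223],0),("side",[331.5,290.5],0)):
    print(plane(env.camera_params(n),uv,.0865))
```

```text
ridge [0.5445 0.0571] [0.6213 0.0472] mid [0.5829 0.0522] len 0.07741950769471435 ang -7.342028981309599
lid edge [ 0.5054 -0.0825] [ 0.6194 -0.1011] mid [ 0.5624 -0.0918] len 0.11549499126449095 ang -9.278229546817075
lid far [0.5182 0.0851] [0.6552 0.0663] mid [0.5867 0.0757] len 0.13829290463652325 ang -7.800608719873108
head edge [ 0.4885 -0.0911] [ 0.6347 -0.1107] mid [ 0.5616 -0.1009] len 0.147547184187916 ang -7.651838558163562
rail L [0.519  0.0745] [ 0.4969 -0.089 ] mid [ 0.508  -0.0072] len 0.16497167918068065 ang -97.70152977838207
rail R [0.6589 0.0543] [ 0.6308 -0.1032] mid [ 0.6449 -0.0244] len 0.15996152431205857 ang -100.11131136469744
[ 0.552  -0.1335  0.0865]
[ 0.5582 -0.1359  0.0865]
```

step_arm(increments=[0.145,0.58,0,0,0,-0.3,0,0.145,0.58,0,0,0,-0.3,0,0.145,0.58,0,0,0,-0.3,0,0.145,0.58,0,0,0,-0.3,0,0.145,0.58,0,0,0,-0.3,0,0,0,-0.7,0,0,0,0,0,0,-0.7,0,0,0,0,0,0,-0.7,0,0,0,0,0,0,-0.7,0,0,0,0,0,0,0,0,0,0,0])

```text
time: 3.9
ee_pos: [0.5861, 0.083, 0.2906]
tcp_rot: [-179.7, 0.1, 82.0]
wrist_force: [-0.6, 0.6, 0.5]
width: 0.0002
gripper_force: 0.0
```

Run:
```python
from h import *
np.set_printoptions(precision=4,suppress=True)
s=env.get_state();print(s["time"],s["joint_pos"],s["ee_pos"],s["tcp_rot"])
a=cv2.imread("pics/side0.png");b=cv2.imread("pics/scene0.png")
def cen(im,r):
    m=((im[...,2]>120)&(im[...,1]<60)).astype(np.uint8);n=np.zeros_like(m);n[r]=m[r];ys,xs=np.nonzero(n);print(len(xs));return xs.mean(),ys.mean(),xs.min(),xs.max(),ys.min(),ys.max()
A=cen(a,np.s_[200:240,300:340]);B=cen(b,np.s_[245:290,240:270]);print(A,B)
print(tri((env.camera_params("side"),A[:2]),(env.camera_params("scene"),B[:2])))
cv2.imwrite("pics/side1.png",cv2.resize(env.camera("side")[180:310,260:400],None,fx=4,fy=4))
```

```text
3.9 [ 21.3847  35.6809 -43.2209 102.1743  29.4394  54.3385 -42.3308] [0.5861 0.083  0.2906] [-179.7386    0.11     81.9769]
20
43
(np.float64(322.25), np.float64(218.45), np.int64(316), np.int64(328), np.int64(215), np.int64(222)) (np.float64(255.58139534883722), np.float64(266.86046511627904), np.int64(252), np.int64(258), np.int64(259), np.int64(280))
[0.5679 0.1464 0.0556]
```

View pics/side1.png

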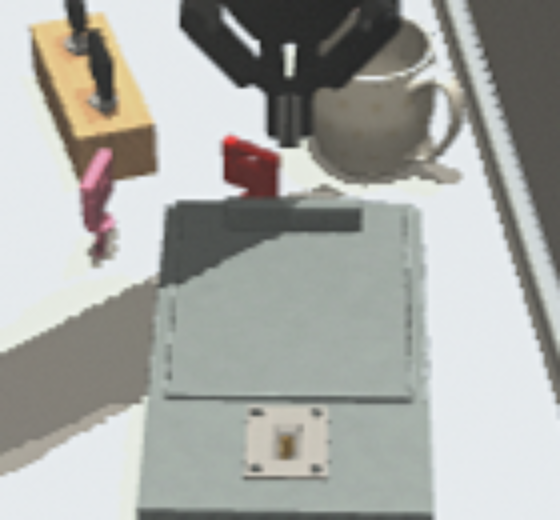

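Tips are above and behind the ridge, clear of the red look-alike, which is about 63 mm further back. Next I'll go down and push.

step_arm(increments=[0,0,-0.43,0,0,0,0,0,0,-0.43,0,0,0,0,0,0,0,0,0,0,0,-0.014,-0.1,0,0,0,0,0,-0.014,-0.1,0,0,0,0,0,-0.014,-0.1,0,0,0,0,0,-0.014,-0.1,0,0,0,0,0,-0.014,-0.1,0,0,0,0,0,-0.014,-0.1,0,0,0,0,0,0,0,0,0,0,0,0])

```text
time: 5.2
ee_pos: [0.584, 0.0608, 0.2585]
tcp_rot: [180.0, -0.0, 82.1]
wrist_force: [-0.1, 1.3, 1.3]
width: -0.0001
gripper_force: 0.7
```

step_arm(increments=[-0.011,-0.08,0,0,0,0,0,-0.011,-0.08,0,0,0,0,0,-0.011,-0.08,0,0,0,0,0,-0.005,-0.04,0,0,0,0,0,0,0,0,0,0,0,0,0,0,0,0,0,0,0,0,0,0,0,0,0,0,0,0,0,0,0,0,0,0,0,0,0,0,0,0,0,0,0,0,0,0,0])

```text
time: 6.45
ee_pos: [0.5831, 0.0544, 0.2593]
tcp_rot: [179.8, -0.5, 82.3]
wrist_force: [2.2, 12.6, -0.4]
width: -0.0001
gripper_force: 6.6
```

Run:
```python
from h import *
s=env.get_state();print(s["wrist_force"],s["ee_pos"])
a=cv2.resize(env.camera("side")[180:310,260:400],None,fx=4,fy=4)
cv2.imwrite("pics/side2.png",a)
```

```text
[ 2.20106346 12.5681828  -0.37479131] [0.58311627 0.05442138 0.259331  ]
```

View pics/side2.png

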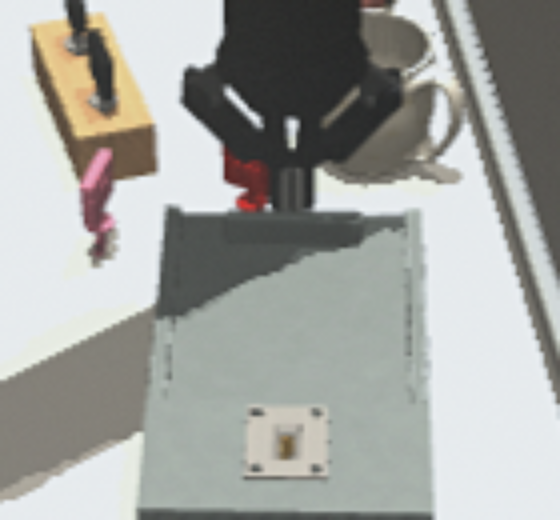

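The seam line is gone at crop row ~397 and the push is at 12.6 N, above the sliding friction, so the lid is flush. I'll back off and move up to look at the key.

step_arm(increments=[0.07,0.5,0,0,0,0,0,0,0,0.88,0,0,0,0,0,0,0.88,0,0,0,0,0,0,0.88,0,0,0,0.6,0,0,0.88,0,0,0,0.6,-0.53,0.53,0,0,0,0.7,0.6,-0.53,0.53,0,0,0,0.7,0.6,-0.53,0.53,0,0,0,0.7,0.6,-0.53,0.53,0,0,0,0.7,0.6,-0.53,0.53,0,0,0,0.7,0.6])

```text
time: 7.75
ee_pos: [0.4778, 0.1769, 0.399]
tcp_rot: [-180.0, 0.0, 99.8]
wrist_force: [-0.2, -0.5, 0.8]
width: 0.0515
gripper_force: 0.0
```

step_arm(increments=[0,0,0,0,0,0,0.6,0,0,0,0,0,0,0.6,0,0,0,0,0,0,0.6,0,0,0,0,0,0,0.6,0,0,0,0,0,0,0.6,0,0,0,0,0,0,0.6,0,0,0,0,0,0,0.6,0,0,0,0,0,0,0.6,0,0,0,0,0,0,0.6,0,0,0,0,0,0,0.6])

```text
time: 9.0
ee_pos: [0.4792, 0.1756, 0.3991]
tcp_rot: [180.0, 0.0, 99.6]
wrist_force: [0.6, -0.0, -0.0]
width: 0.0508
gripper_force: 0.0
```

Run:
```python
from h import *
import pickle
np.set_printoptions(precision=4,suppress=True)
s=env.get_state();print(s["time"],s["joint_pos"],s["ee_pos"],s["tcp_rot"])
p=env.camera_params("wrist");pickle.dump(p,open("p2.pkl","wb"))
cv2.imwrite("pics/w2.png",env.camera("wrist"))
a=env.camera("scene");b=env.camera("side");cv2.imwrite("pics/scene3.png",a);cv2.imwrite("pics/side3.png",b)
```

```text
9.0 [ 23.4623  21.6373 -56.6553 108.3188  20.6205  61.014  -32.01  ] [0.4792 0.1756 0.3991] [179.9971   0.001   99.5674]
```

View pics/w2.png

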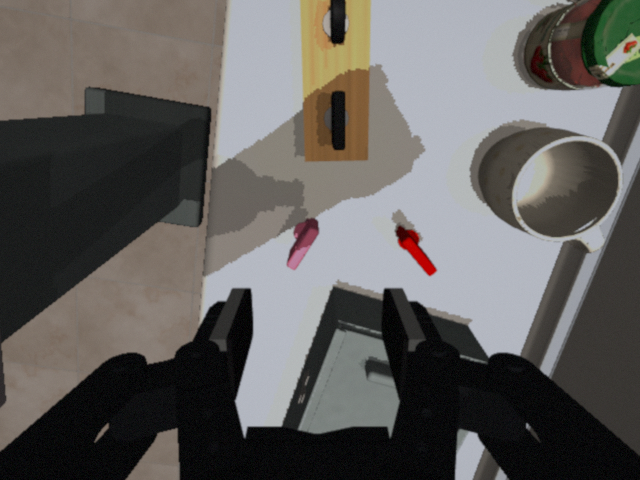

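The near key's head is a straight oblong at (338,120), rows 92–150. The round one is at (338,20), and the block's near edge is at row 160. I'll measure the head and the block axis.

Run:
```python
from h import *
import pickle
np.set_printoptions(precision=4,suppress=True)
p=pickle.load(open("p2.pkl","rb"));im=cv2.imread("pics/w2.png")
r=im[85:156,320:356];m=(r.max(2)<45).astype(np.uint8)
n,l,st,c=cv2.connectedComponentsWithStats(m);k=1+st[1:,4].argmax();print(st[k],c[k])
ys,xs=np.nonzero(l==k);rect=cv2.minAreaRect(np.c_[xs+320,ys+85].astype(np.float32));print(rect)
bx=cv2.boxPoints(rect)
for row in (95,105,115,125,135,145): print(row,xs[ys==row-85].min()+320,xs[ys==row-85].max()+320)
# wood
hsv=cv2.cvtColor(im,cv2.COLOR_BGR2HSV);w=((hsv[...,1]>90)&(hsv[...,0]>8)&(hsv[...,0]<30)).astype(np.uint8);w[170:]=0;w[:, :280]=0;w[:,400:]=0
E=[]
for row in range(50,155,10):
    x=np.nonzero(w[row])[0];E.append((row,x.min(),x.max()))
print(E)
B=[plane(p,(a,r),.04) for r,a,b in E];C=[plane(p,(b,r),.04) for r,a,b in E]
for L in(B,C):
    L=np.array(L);f=np.polyfit(L[:,1],L[:,0],1);print("block dir ang",90-np.degrees(np.arctan(f[0])),"x at y.24",np.polyval(f,.24))
ctr=np.array(bx).mean(0)
print(plane(p,(338,93),.085),plane(p,(338,150),.085),plane(p,ctr,.085))
# oblong in scene / side
for nme,rg in(("scene0",np.s_[285:315,215:245]),("side0",np.s_[185:209,278:292])):
    a=cv2.imread(f"pics/{nme}.png");mm=np.zeros(a.shape[:2],np.uint8);mm[rg]=(a[rg].max(2)<60);n,l,st,c=cv2.connectedComponentsWithStats(mm);k=1+st[1:,4].argmax();print(nme,st[k],c[k])
    pp=env.camera_params(nme[:-1]);print(plane(pp,c[k],.069))
```

```text
[ 11   7  14  58 771] [17.7588 34.8794]
((337.5, 120.5), (57.0, 13.0), 90.0)
95 332 344
105 332 344
115 331 344
125 331 344
135 332 344
145 333 344
[(50, np.int64(302), np.int64(368)), (60, np.int64(303), np.int64(368)), (70, np.int64(303), np.int64(368)), (80, np.int64(303), np.int64(368)), (90, np.int64(304), np.int64(368)), (100, np.int64(304), np.int64(368)), (110, np.int64(303), np.int64(368)), (120, np.int64(304), np.int64(367)), (130, np.int64(304), np.int64(367)), (140, np.int64(304), np.int64(367)), (150, np.int64(305), np.int64(367))]
block dir ang 100.2721235479191 x at y.24 0.4571320594099906
block dir ang 101.0897322021456 x at y.24 0.508738343333114
[0.4791 0.2585 0.085 ] [0.4861 0.221  0.085 ] [0.482  0.2408 0.085 ]
scene0 [221 291  17  18 202] [228.8861 299.5693]
[0.4776 0.2424 0.069 ]
side0 [282 188   6  17  61] [284.7049 196.082 ]
[0.4834 0.2391 0.069 ]
```

step_arm(increments=[0.035,0.8,0,0,0,0.2,0.6,0.035,0.8,0,0,0,0,0.6,0,0,0,0,0,0,0.6,0,0,-0.72,0,0,0,0.6,0,0,-0.72,0,0,0,0.6,0,0,-0.72,0,0,0,0.6,0,0,-0.72,0,0,0,0.6,0,0,-0.72,0,0,0,0.6,0,0,-0.72,0,0,0,0.6,0,0,0,0,0,0,0.6])

```text
time: 10.4
ee_pos: [0.4813, 0.2381, 0.2244]
tcp_rot: [-179.7, 0.1, 100.5]
wrist_force: [-1.1, 0.8, 0.5]
width: 0.0514
gripper_force: 0.0
```

Run:
```python
from h import *
import pickle
np.set_printoptions(precision=4,suppress=True)
s=env.get_state();print(s["time"],s["joint_pos"],s["ee_pos"],s["tcp_rot"],s["wrist_force"])
p=env.camera_params("wrist");im=env.camera("wrist")
cv2.imwrite("pics/w3.png",im)
```

```text
10.4 [  5.6976  38.2311 -44.8329 111.6569  37.3305  45.9888 -49.8136] [0.4813 0.2381 0.2244] [-179.741     0.0921  100.5286] [-1.1057  0.8316  0.5349]
```

View pics/w3.png

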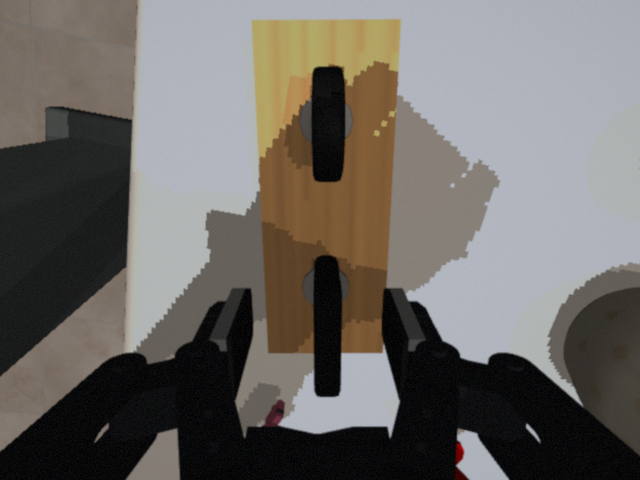

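The oblong head is between the pads at (327, 256–395). The finger midline is at about column 317, so the hand is a few mm off sideways.

Run:
```python
from h import *
np.set_printoptions(precision=4,suppress=True)
p=env.camera_params("wrist");print(p["world_from_camera"])
im=cv2.imread("pics/w3.png")
for r in (265,300,340,380):
    x=np.nonzero(im[r,290:370].max(1)<45)[0]+290;print(r,x.min(),x.max())
for uv in((326,257),(327,395),(327,326)):print(plane(p,uv,.085))
print(proj(p,env.get_state()["ee_pos"]-[0,0,.139]))
```

```text
[[ 0.983  -0.1757 -0.0538  0.4672]
 [ 0.1837  0.9349  0.3037  0.3156]
 [-0.003  -0.3084  0.9513  0.1951]
 [ 0.      0.      0.      1.    ]]
265 314 337
300 313 341
340 314 340
380 315 339
[0.4778 0.2716 0.085 ]
[0.4877 0.2223 0.085 ]
[0.4826 0.2485 0.085 ]
[318.9255 354.6819]
```

step_arm(increments=[0.06,0.09,0,0,0,0,0.6,0,0,0,0,0,0,0.6,0,0,0,0,0,0,0,0,0,0,0,0,0,0,0,0,0,0,0,0,0,0,0,0,0,0,0,0,0,0,0,0,0,0,0,0,0,0,0,0,0,0,0,0,0,0,0,0,0,0,0,0,0,0,0,0])

```text
time: 11.7
ee_pos: [0.4845, 0.2433, 0.2266]
tcp_rot: [180.0, 0.0, 100.6]
wrist_force: [-0.9, -1.0, 5.4]
width: 0.0084
gripper_force: 58.6
```

Run:
```python
from h import *
np.set_printoptions(precision=4,suppress=True)
s=env.get_state();print({k:s[k] for k in("ee_pos","tcp_rot","wrist_force","torque","width","gripper_force","joint_pos")})
# lid/keyhole after push: side & scene plate masks
for n in("side","scene"):
    a=cv2.imread(f"pics/{n}3.png");p=env.camera_params(n)
    u=proj(p,[.556,-.134,.0865]).astype(int);x0,y0=u-25;c=a[y0:y0+50,x0:x0+50]
    print(n,u);hsv=cv2.cvtColor(c,cv2.COLOR_BGR2HSV)
    m=((c[...,2].astype(int)-c[...,0]>8)&(c.max(2)>110)).astype(np.uint8);m=cv2.morphologyEx(m,cv2.MORPH_CLOSE,np.ones((5,5)))
    k,l,st,ce=cv2.connectedComponentsWithStats(m);i=1+st[1:,4].argmax();print(st[i],ce[i]+[x0,y0])
    cn=max(cv2.findContours((l==i).astype(np.uint8),0,2)[0],key=cv2.contourArea);q=cv2.minAreaRect(cn);print(q)
    hull=cv2.convexHull(cn).astype(np.float32).reshape(-1,2);ap=cv2.approxPolyDP(hull,3,True).reshape(-1,2)+[x0,y0]
    W=np.array([plane(p,v,.0865) for v in ap])[:,:2];print(W.tolist());print("c",plane(p,ce[i]+[x0,y0],.0865))
```

```text
{'ee_pos': array([0.4845, 0.2433, 0.2266]), 'tcp_rot': array([179.9829,   0.0133, 100.5703]), 'wrist_force': array([-0.8836, -1.0358,  5.4323]), 'torque': array([-0.2804,  0.2085,  0.0173]), 'width': 0.008408175293679475, 'gripper_force': 58.64957068115473, 'joint_pos': array([  5.2867,  38.3599, -44.9003, 111.0187,  37.3665,  46.2431,
       -49.9816])}
side [330 289]
[ 16  17  21  19 355] [331.4507 290.2507]
((26.370691299438477, 26.19827651977539), (20.14165496826172, 17.499162673950195), 3.3664605617523193)
[[0.5415371875113275, -0.1083853744523785], [0.581078127218741, -0.11309133908694535], [0.574701913730802, -0.1597488828024648], [0.534334095674866, -0.1549532740092584]]
c [ 0.5582 -0.1352  0.0865]
scene [364 222]
[ 14  21  22  12 186] [363.828  223.6075]
((24.711538314819336, 26.557693481445312), (10.001923561096191, 20.78830909729004), 78.69007110595703)
[[0.5451474045546503, -0.15446906171539887], [0.5301446200101743, -0.13854664770371605], [0.5346659303688341, -0.11357316399397688], [0.5657832254121709, -0.10867233622372763], [0.5686152101699158, -0.1473952882830034]]
c [ 0.5512 -0.1296  0.0865]
```

Key gripped (8.4 mm, 58 N). I'll lift it and carry it to where the wrist camera sees the keyhole.

step_arm(increments=[0,0,0.5,0,0,0,0,0,0,0.8,0,0,0,0,0,0,0.8,0,0,0,0,0,0,0.8,0,0,0,0,0.1,-0.5,0.2,0,0,-0.6,0,0.2,-0.9,0,0,0,-0.6,0,0.2,-0.9,0,0,0,-0.6,0,0.2,-0.9,0,0,0,-0.6,0,0.2,-0.9,0,0,0,-0.6,0,0.2,-0.9,0,0,0,-0.6,0])

```text
time: 12.95
ee_pos: [0.5285, 0.0423, 0.3513]
tcp_rot: [179.9, -0.0, 82.5]
wrist_force: [0.5, -0.8, -0.3]
width: 0.008
gripper_force: 58.4
```

step_arm(increments=[0.1,-0.9,0,0,0,0,0,0.1,-0.9,0,0,0,0,0,0.1,-0.9,0,0,0,0,0,0.1,-0.9,0,0,0,0,0,0.1,-0.9,0,0,0,0,0,0,-0.9,0,0,0,0,0,0,0,0,0,0,0,0,0,0,0,0,0,0,0,0,0,0,0,0,0,0,0,0,0,0,0,0,0])

```text
time: 14.2
ee_pos: [0.5485, -0.1715, 0.3506]
tcp_rot: [180.0, -0.0, 82.7]
wrist_force: [0.7, -0.5, -0.9]
width: 0.008
gripper_force: 58.4
```

Run:
```python
from h import *
import pickle
np.set_printoptions(precision=4,suppress=True)
s=env.get_state();print(s["time"],s["joint_pos"],s["ee_pos"],s["tcp_rot"],s["width"])
p=env.camera_params("wrist");pickle.dump(p,open("p4.pkl","wb"))
cv2.imwrite("pics/w4.png",env.camera("wrist"))
cv2.imwrite("pics/side4.png",env.camera("side"))
cv2.imwrite("pics/scene4.png",env.camera("scene"))
```

```text
14.2 [ 49.0556  29.302  -45.0178 102.3905  23.9863  58.3158 -12.5111] [ 0.5485 -0.1715  0.3506] [179.9883  -0.0149  82.6906] 0.008021890360555435
```

View pics/w4.png

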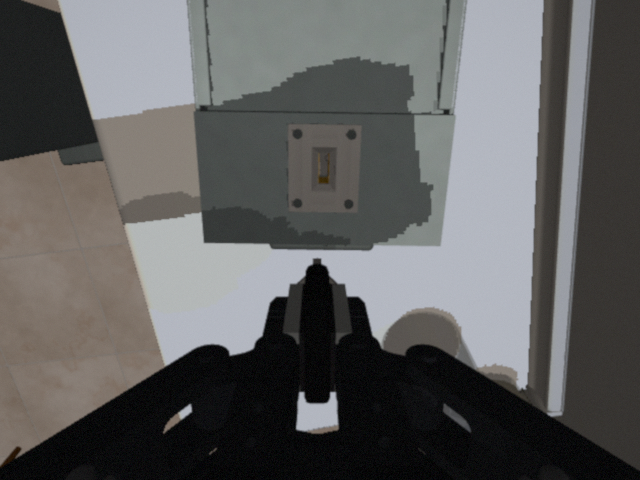

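The lid is flush: the seam is a thin line at row 111. The keyhole plate corners are at (288,124), (361,124), (359,212) and (289,211), with the slot at (323,169). The held key's head spans rows 265–402 at column 318.

Run:
```python
from h import *
import pickle
np.set_printoptions(precision=4,suppress=True)
p=pickle.load(open("p4.pkl","rb"));im=cv2.imread("pics/w4.png").astype(int)
T=np.array([0.5485,-.1715]);yaw=np.radians(82.69)
ex=np.array([np.cos(yaw),np.sin(yaw)]);ey=np.array([np.sin(yaw),-np.cos(yaw)]) # tool x, tool y
# refine plate by warm-colour mask
c=im[110:225,275:375];m=((c[...,2]-c[...,0]>4)).astype(np.uint8);m=cv2.morphologyEx(cv2.morphologyEx(m,2,np.ones((3,3))),3,np.ones((9,9)))
n,l,st,ce=cv2.connectedComponentsWithStats(m);i=1+st[1:,4].argmax();print(st[i]+[275,110,0,0,0])
for nm,P in(("corners",[(288,124),(361,124),(359,212),(289,211)]),("screws",[(297,133),(351,134),(348,204),(297,203)])):
    W=np.array([plane(p,u,.0865) for u in P])[:,:2];k=W.mean(0);print(nm,W.tolist(),"c",k,"rel tool xy",(k-T)@ex,(k-T)@ey,"sizes",[np.linalg.norm(W[a]-W[(a+1)%4]) for a in range(4)])
    d=W[0]-W[3];e=W[1]-W[2];f=W[1]-W[0];h=W[2]-W[3];print("ang",[np.degrees(np.arctan2(*v[::-1])) for v in(d,e,f,h)])
# funnel opening bounds: print gray profile
print(im[169,300:350].mean(1).astype(int).tolist());print(im[140:195,324].mean(1).astype(int).tolist())
# seam angle
A=plane(p,(195,110),.084);B=plane(p,(455,115),.084);print("seam",A,B,np.degrees(np.arctan2(*(B-A)[1::-1])))
zt=.3506-.1416
for r in (280,320,360,395):
    x=np.nonzero(im[r,290:350].max(1)<30)[0]+290;print(r,x.min(),x.max())
N=plane(p,(318,402),zt)[:2];print("near edge rel tool",(N-T)@ex,(N-T)@ey)
```

```text
[ 288  124   73   88 6185]
corners [[0.5401226029351492, -0.10566230473898829], [0.5814196362312, -0.11092863667788103], [0.5753794873336222, -0.16269295797621858], [0.5330649475475103, -0.15666620284217742]] c [ 0.5575 -0.134 ] rel tool xy 0.0383522980798979 0.004150543940690187 sizes [np.float64(0.041631469000573636), np.float64(0.05211552895426115), np.float64(0.04274157290924302), np.float64(0.051489883679138065)]
ang [np.float64(82.12173569284626), np.float64(83.34450689822445), np.float64(-7.26731931242448), np.float64(-8.105977868328987)]
screws [[0.5445035288059215, -0.11127302409457197], [0.5752040956693556, -0.1157530156206496], [0.569233709797445, -0.15682871079937874], [0.5386226859420803, -0.15229974389881434]] c [ 0.5569 -0.134 ] rel tool xy 0.03822455210699038 0.0035563047623085615 sizes [np.float64(0.031025717232804107), np.float64(0.0415073275684593), np.float64(0.030944245388442048), np.float64(0.04144606194423066)]
ang [np.float64(81.84268743142182), np.float64(81.72992730051524), np.float64(-8.302308304270902), np.float64(-8.415980217878577)]
[86, 90, 89, 90, 91, 90, 92, 90, 89, 90, 91, 83, 76, 72, 70, 71, 71, 70, 77, 79, 71, 68, 67, 68, 70, 68, 69, 56, 54, 68, 69, 67, 68, 67, 64, 69, 82, 91, 89, 91, 89, 88, 89, 91, 90, 90, 90, 87, 89, 86]
[91, 93, 92, 91, 93, 91, 86, 73, 65, 62, 60, 63, 63, 67, 66, 68, 63, 62, 61, 65, 68, 67, 66, 66, 66, 67, 67, 66, 66, 70, 69, 67, 69, 67, 67, 59, 53, 43, 37, 36, 34, 36, 44, 60, 70, 78, 80, 78, 75, 77, 78, 85, 90, 90, 91]
seam [ 0.4884 -0.0914  0.084 ] [ 0.6355 -0.1129  0.084 ] -8.327718507318238
280 305 328
320 300 334
360 290 349
395 290 349
near edge rel tool -0.02084418002709347 0.0003505189875759705
```

step_arm(increments=[0.07,0.32,0,0,0,-0.14,0,0.07,0.32,0,0,0,0,0,0.07,0.32,0,0,0,0,0,0,0,0,0,0,0,0,0,0,-0.4,0,0,0,0,0,0,-0.4,0,0,0,0,0,0,-0.4,0,0,0,0,0,0,0,0,0,0,0,0,0,0,0,0,0,0,0,0,0,0,0,0,0])

```text
time: 15.6
ee_pos: [0.5572, -0.1343, 0.3029]
tcp_rot: [179.9, 0.0, 81.9]
wrist_force: [-0.6, 0.2, -0.4]
width: 0.0081
gripper_force: 58.4
```

Run:
```python
from h import *
np.set_printoptions(precision=4,suppress=True)
s=env.get_state();print(s["time"],s["joint_pos"],s["ee_pos"],s["tcp_rot"],s["wrist_force"],s["torque"])
```

```text
15.6 [ 43.6016  32.5648 -42.9753 104.6564  27.1747  53.477  -19.6305] [ 0.5572 -0.1343  0.3029] [179.9305   0.0029  81.8702] [-0.5769  0.2402 -0.3658] [-0.0067 -0.0418  0.0787]
```

step_arm(increments=[0,0.025,-0.075,0,0,0,0,0,0,-0.075,0,0,0,0,0,0,-0.075,0,0,0,0,0,0,-0.075,0,0,0,0,0,0,-0.075,0,0,0,0,0,0,-0.075,0,0,0,0,0,0,0,0,0,0,0,0,0,0,0,0,0,0,0,0,0,0,0,0,0,0,0,0,0,0,0,0])

```text
time: 16.85
ee_pos: [0.5569, -0.1331, 0.2843]
tcp_rot: [180.0, -0.0, 81.9]
wrist_force: [1.8, 3.0, -2.6]
width: 0.008
gripper_force: 58.3
```

step_arm(increments=[0,0,-0.075,0,0,0,0,0,0,-0.075,0,0,0,0,0,0,-0.075,0,0,0.3,0,0,0,-0.075,0,0,-0.6,0,0,0,-0.05,0,0,0.6,0,0,0,-0.05,0,0,-0.6,0,0,0,-0.05,0,0,0.6,0,0,0,0,0,0,-0.3,0,0,0,0,0,0,0,0,0,0,0,0,0,0,0])

```text
time: 18.1
ee_pos: [0.558, -0.1322, 0.2725]
tcp_rot: [179.8, 0.2, 81.9]
wrist_force: [-14.7, 3.7, 48.9]
width: 0.0081
gripper_force: 65.9
```

Seated: z is 0.2725 against 0.2731 expected, with 49 N on the collar. I'll ease the press and start turning.

step_arm(increments=[-0.01,0,0.07,0,0,0,0,0,0,0,0,0,-0.5,0,0,0,0,0,0,-0.8,0,0,0,0,0,0,-0.8,0,0,0,0,0,0,-0.8,0,0,0,0,0,0,-0.8,0,0,0,0,0,0,-0.8,0,0,0,0,0,0,0,0,0,0,0,0,0,0,0,0,0,0,0,0,0,0])

```text
time: 19.35
ee_pos: [0.5577, -0.1328, 0.2728]
tcp_rot: [179.8, 0.0, 59.4]
wrist_force: [-5.2, 3.4, 26.5]
width: 0.0082
gripper_force: 62.5
```

Run:
```python
from h import *
np.set_printoptions(precision=4,suppress=True)
s=env.get_state();print(s["time"],s["joint_pos"],s["ee_pos"],s["tcp_rot"],s["wrist_force"],s["torque"],s["width"])
```

```text
19.35 [ 38.4455  33.1725 -36.159  105.8212  25.4547  49.0454 -40.8482] [ 0.5577 -0.1328  0.2728] [179.7657   0.0138  59.4165] [-5.2305  3.3737 26.4782] [0.7844 1.3766 0.0152] 0.00822512679910205
```

step_arm(increments=[0,0,0,0,0,-0.8,0,0,0,0,0,0,-0.8,0,0,0,0,0,0,-0.8,0,0,0,0,0,0,-0.8,0,0,0,0,0,0,-0.8,0,0,0,0,0,0,-0.8,0,0,0,0,0,0,-0.8,0,0,0,0,0,0,-0.8,0,0,0,0,0,0,-0.8,0,0,0,0,0,0,-0.8,0])

```text
time: 20.6
ee_pos: [0.5577, -0.133, 0.2728]
tcp_rot: [179.8, -0.1, 19.3]
wrist_force: [-6.0, 3.9, 24.2]
width: 0.0081
gripper_force: 62.4
```

Run:
```python
from h import *
np.set_printoptions(precision=4,suppress=True)
s=env.get_state();print(s["time"],s["joint_pos"],s["ee_pos"],s["tcp_rot"],s["wrist_force"],s["torque"],s["width"])
```

```text
20.6 [ 31.5147  30.9078 -26.7551 106.0535  18.5276  47.1244 -75.3769] [ 0.5577 -0.133   0.2728] [179.8176  -0.1431  19.295 ] [-6.0491  3.9453 24.1772] [0.8473 1.3994 0.1947] 0.008101032492754469
```

step_arm(increments=[0,0,0,0,0,-0.8,0,0,0,0,0,0,-0.8,0,0,0,0,0,0,-0.8,0,0,0,0,0,0,-0.8,0,0,0,0,0,0,-0.8,0,0,0,0,0,0,-0.8,0,0,0,0,0,0,-0.6,0,0,0,0,0,0,0,0,0,0,0,0,0,0,0,0,0,0,0,0,0,0])

```text
time: 21.85
ee_pos: [0.5576, -0.1332, 0.2728]
tcp_rot: [179.9, -0.2, -7.6]
wrist_force: [-5.2, 2.0, 25.0]
width: 0.0081
gripper_force: 62.3
```

Run:
```python
from h import *
np.set_printoptions(precision=4,suppress=True)
s=env.get_state();print(s["time"],s["joint_pos"],s["ee_pos"],s["tcp_rot"],s["wrist_force"],s["torque"],s["width"])
p=env.camera_params("wrist");im=env.camera("wrist");cv2.imwrite("pics/w5.png",im)
# held head orientation in the hand: dark width per row, as in w4
for r in (280,320,360): 
    x=np.nonzero(im[r,290:350].max(1)<30)[0]+290;print(r,x.min(),x.max())
# lid: side view, compare gap strip before/after with proj of the seam
q=env.camera_params("side");b=env.camera("side")
for nm,a in(("0",cv2.imread("pics/side0.png")),("4",cv2.imread("pics/side4.png")),("now",b)):
    for t in(-.045,.045):   # points along the box y on both sides of the plate
        c=np.array([.557,-.134])+t*np.array([.9903,-.1392]);L=[]
        for d in np.arange(.02,.06,.003):
            u=proj(q,[*(c+d*np.array([.1392,.9903])),.08]);L.append(int(a[int(round(u[1])),int(round(u[0]))].mean()))
        print(nm,t,L)
```

```text
21.85 [ 26.688   29.8133 -20.4056 106.222   14.0188  46.1931 -98.5544] [ 0.5576 -0.1332  0.2728] [179.9099  -0.2074  -7.5847] [-5.1944  2.0419 25.0035] [0.7697 1.3953 0.1781] 0.008059500527056649
280 305 328
320 300 334
360 290 349
0 -0.045 [166, 167, 166, 166, 166, 161, 84, 167, 164, 161, 163, 161, 160, 160]
0 0.045 [161, 162, 165, 165, 164, 160, 85, 103, 171, 164, 162, 160, 163, 163]
4 -0.045 [105, 105, 106, 106, 105, 114, 179, 172, 172, 170, 171, 170, 171, 171]
4 0.045 [103, 104, 105, 105, 105, 104, 104, 104, 104, 103, 101, 113, 180, 178]
now -0.045 [83, 86, 105, 104, 103, 103, 103, 101, 100, 101, 101, 102, 100, 100]
now 0.045 [103, 101, 103, 103, 101, 102, 100, 102, 101, 101, 101, 102, 103, 103]
```

The head sits in the hand as before, 89.5° has been turned, and no gap shows at the seam. I'll turn a little further to sit firmly on the stop.

step_arm(increments=[0,0,0,0,0,-0.3,0,0,0,0,0,0,-0.3,0,0,0,0,0,0,0,0,0,0,0,0,0,0,0,0,0,0,0,0,0,0,0,0,0,0,0,0,0,0,0,0,0,0,0,0,0,0,0,0,0,0,0,0,0,0,0,0,0,0,0,0,0,0,0,0,0])

```text
time: 23.2
ee_pos: [0.5576, -0.1332, 0.2728]
tcp_rot: [179.9, -0.2, -10.6]
wrist_force: [-5.3, 3.4, 25.1]
width: 0.0083
gripper_force: 62.4
```

Run:
```python
from h import *
np.set_printoptions(precision=4,suppress=True)
s=env.get_state();print(s["time"],s["ee_pos"],s["tcp_rot"],s["wrist_force"],s["torque"],s["width"])
im=env.camera("wrist");a=cv2.imread("pics/w5.png")
# collar/shaft ahead of fingers: change of image near the key
print(np.abs(im.astype(int)-a)[250:300,290:350].mean())
for r in (262,268,274,280,300):
    print(r,im[r,300:336:3].mean(1).astype(int).tolist())
```

```text
23.2 [ 0.5576 -0.1332  0.2728] [179.9219  -0.2067 -10.5789] [-5.2667  3.4341 25.1184] [0.7939 1.3678 0.2012] 0.008349853256719929
3.0356666666666667
262 [95, 95, 94, 93, 74, 75, 72, 74, 72, 71, 86, 93]
268 [95, 95, 74, 6, 9, 6, 8, 9, 2, 52, 75, 71]
274 [96, 96, 19, 7, 1, 9, 7, 4, 8, 11, 71, 72]
280 [49, 61, 13, 5, 9, 6, 4, 5, 4, 6, 60, 48]
300 [49, 14, 4, 3, 9, 3, 8, 4, 4, 7, 10, 40]
```

```bash
python3 -c "
from cell import env
print(env.job_done())"
```

```text
the job is handed in; nothing more can be done
None
```

The job is handed in with the lid pushed flush, the oblong-headed key fully home and turned a quarter turn clockwise, and the gripper still holding it there; I checked this from force, pose and camera readings, and no verdict came back.

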